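Slide a painting panel under the drawing board's spring clip

ROBOT

A 6-joint arm with a two-finger parallel gripper is mounted at the origin on the work surface. World frame = base frame: x ahead of the robot, y to its left, z up, the work surface at z = 0. Lengths are in mm, angles in rad, forces in N, time in s.
With the tool pointing down it reaches from about 350 to 975 mm from the base axis. Payload 7.1 kg.
Tool frame: the origin (TCP) lies midway between the tips of the shut fingers; the grasp point (between the pads) lies 19 mm behind it (ctrl.tcp_to_grasp is the distance from the TCP to the grasp point, in mm); z points along the fingers, y is the line along which they close (so a half turn about z gives the same grasp; the last joint's range is limited). The gripper opens to 88 mm and grips with 3 to 60 N. Pads are 20 mm wide; open, the fingers measure 115 mm over their backs; the gripper's body (75 mm by 178 mm) begins 61 mm behind the grasp point.
Start: joints at [-1.191, 0.423, 1.63, -0, 1.089, -0.019], TCP at [242.711, -575.931, 222.675] pointing down, gripper open.
Joint ranges: [-3, 3], [-0.9, 2.11], [0.09, 2.58], [-1.31, 4.45], [0.11, 2.69], [-2.54, 2.54]. Speed limits (rad/s): [2.39, 2.39, 3.01, 3.14, 3.14, 3.14].

INTERFACE

Orientations are given as a rotation vector (axis times angle).
In Python, from workcell import get_obs, cams, ticket, boxes_of, ctrl gives the robot as it stands.
- The arm moves only by the shell command python3 -m creep 'ROWS' [OPENING]. ROWS is JSON, one flat list of numbers, 4 for each row, row after row: the shift along the world's x, y, z in m, then the turn about the world's z in rad. In form: [tx, ty, tz, spin, tx, ty, tz, spin, ...]. A call has 1 to 10 rows; each row is the pose to reach, as a shift and turn from the pose commanded when the call began; what a row does not reach only later rows make up. A row lasts 1/12 s, in which the tool goes at most 41.7 mm and 7.16 degrees, less where a joint would pass 70% of its speed; a pose out of reach is approached as far as the arm can. A call with a gripper value outside its range is refused whole. OPENING is the opening, from 0 (shut) to 1 (fully open), set as the call begins (- or left out, the last holds). The fingers move at their own pace and stop on an object; the grip force is fixed at half the most. Time passes only in rows, so rows that repeat a pose let the fingers close. It gives the time, the measured TCP pose, the force, the opening and the grip force at its end, in the units of the state.
- get_obs(): the state, without advancing time (a new reading comes with each control period).
- cams.get_image(name): name is "side" or "top" or "wrist"; returns (picture, depth): 480x640x3 uint8, red, green, blue; 480x640 float32, mm along the optical axis (not along the pixel's ray), 0 where there is no reading.
- cams.get_calibration(name): a dict with "mtx" (3x3 intrinsics, pixels), "R" (3x3) and "t" (3): a world point X has camera coordinates R X + t; the wrist camera has in their place "mount" (4x4, takes a point from camera to tool coordinates, whose origin is the TCP and whose axes are the flange's). Camera axes: x right, y down, z forward; pixel columns grow to the right and rows downward; lengths in mm; the calibration is good to about 2 mm. A picture is of the moment at which its call begins: read the wrist's pose just before it. get_calibration takes no time and is no camera call.
- ticket.close_job(): hands the job in; it is judged then, once.
Trained networks look in the newest picture that a camera, given by its name, has taken for a name from the list of things; names that differ only in an ending like _2 or _b are one class to them, and where a whole thing is asked for, a point or a joint stands for the part that bears it (a point fixed in the world has none). Each returns a list of dicts, best first, with "score" (0 to 1); they miss things now and then, are a little off and sometimes report something else, mostly with a low value. They report only what shows in the picture. A call takes as long as a camera call. They do not tell look-alikes from the thing itself.
- boxes_of(camera, target): "centre" ([column, row] in pixels, amid what is visible of it).
The state is a dict: "t": time; "qpos": joint angles; "qvel": joint speeds; "joint_torque": joint torques, N m; "ee_pos": TCP position; "orientation": TCP orientation; "ft_force": force on the tool from outside, world axes, zero at the start; "moment": the same for the moment, N m; "width": finger opening in mm; "grasp_force": force on a finger pad.
Only numpy, scipy, OpenCV 4.12 (cv2) and the standard library are available. Lean on these libraries where they do the work, as an engineer would, in place of code of your own. Each camera call takes 0.05 s, during which the arm holds its last target. There are 200 camera calls.

TASK

Press the long bar of the spring clip on the drawing board down with one fingertip so that its jaw lifts, and while you hold it down push the small wooden panel along its track with the other fingertip, under the jaw, until it is fully home against the end stop. Only when the panel is home let the clip go, so that the jaw comes down and holds the panel. Only press and push: never pick up or tip the panel, and leave the other things on the board and the desk where they are.

Things in the scene. Friction and masses are not known exactly. Their poses are not given: they have to be found in the camera images.
- board: Fixed plywood drawing board, 240 (x) x 190 (y) x 20 mm thick. Origin: centre of its underside; x is the panel's push direction (roughly away from the robot), y to its left, z up. On its top a track runs along x between two guide strips 8 mm high, inner faces at y = -73 and +1 mm, to an end stop 10 mm high with its face at x = +60 mm. The track is open above and at the robot's end.
- panel_center (a point): Centre (half-way up) of the loose wooden painting panel with a white face, 56 (x) x 70 (y) x 12 mm thick, about 40 g. It lies flat in the track with 2 mm play each side, front (+x) edge 4 to 20 mm short of the clip's jaw, rear edge free for pushing. Axes as the board's, up to the play.
- home (a point): Fixed point on the board where the panel's centre is when it is fully home against the end stop (32, -36, 26 mm in the board's frame). Axes as the board's.
- clip (a joint): Angle (rad) of the spring clip, a see-saw steel lever hinged along the board's x at y = -79 mm, 14 mm above the board's top (barrel 8 mm thick). 0: at rest, jaw 6 mm above the board, blocking the panel. Grows as the bar is pressed, to 0.52 at the hard stop; above 0.33 (best 0.4 or more) the panel passes. Rests on a panel at 0.30. Springs back; 1 N on the bar to start, 5 N at the stop.
- bar (a point): Middle, on its axis, of the clip's press bar: a round steel bar 8 mm thick, 140 mm long along the board's x, just outside the board's right (-y) edge, 28 mm from the hinge, joined to it by a thin plate. Its top is 16 mm above the board's top at rest, 2 mm at the hard stop and then 5 mm nearer the hinge. A fingertip may press it and slide along it anywhere.
- jaw (a point): Middle of the clip's jaw, on its axis: a round steel bar 8 mm thick and 20 mm long along the board's x, at the other side of the hinge, over the track 20 mm from the hinge. With the clip at rest its robot-side end, 30 mm before the end stop's face, blocks the panel.
- ink: Bystander: small ink jar, 34 mm across, 48 mm tall, on the left part of the board. Origin: centre of its underside.
- eraser: Bystander: white eraser, 42 x 20 x 12 mm, on the left part of the board. Origin: centre of its underside.
- sharpener: Bystander: metal pencil sharpener, 26 x 16 x 12 mm, on the left part of the board. Origin: centre of its underside.
- water: Bystander: white mug, 76 mm across, 85 mm tall, on the desk. Origin: centre of its underside.
- paintbox: Bystander: open paint tin, 110 x 200 x 18 mm, on the desk. Origin: centre of its underside.
- brush: Bystander: paint brush, 180 mm long, lying on the desk. Origin: middle of its underside.
- spares: Bystander: stack of three spare wooden panels, about 75 x 105 x 36 mm, on the desk. Origin: centre of its underside.
- panel: The same panel; origin at the centre of its underside.
Not all that is in view belongs to the job. Of the things that look like the panel, the middle-sized one is meant.

How it is judged (in metres and radians):
On the way, in this order (a step that is already met when the one before it is completed fails the run):
1. the clip is held down while the panel is still short of the jaw (value of joint clip above 0.33 rad and x of panel_center in the frame of home below -0.026 m), for 0.1 s.
2. with the clip still held down, the panel is pushed home against the end stop (value of joint clip above 0.33 rad and x of panel_center in the frame of home above -0.004 m), for 0.1 s.
At the end, for the whole second after the job is handed in: The panel lies flat in its track, at rest, within 4 mm of the end stop, and the clip is let go with its jaw resting on the panel and pressing on it (more than 1 N) (x of panel_center in the frame of home between -0.004 and 0.003 m and y of panel_center in the frame of home between -0.005 and 0.005 m and z of panel_center in the frame of home below 0.003 m and angle between panel_center's own z axis and vertical below 0.06 rad and value of joint clip between 0.24 and 0.33 rad and contact force between clip and panel above 1 N and linear speed of panel below 0.01 m/s); the robot touches nothing.
It fails at once if the panel is lifted more than 8 mm off the board (z of panel_center in the frame of home above 0.008 m).
It fails at once if the panel is tipped by more than 15 degrees (angle between panel_center's own z axis and vertical above 0.26 rad).
It fails at once if another thing on the board is moved more than 20 mm (distance of any of ink, eraser, sharpener from where it was at the start of the episode above 0.02 m).
It fails at once if another thing on the desk is moved more than 20 mm (distance of any of water, paintbox, brush, spares from where it was at the start of the episode above 0.02 m).
It also fails if it takes over 40 s, if anything falls off the work surface, if the arm or the gripper's body presses on something with over 40 N, if the wrist force passes 120 N, or if a joint passes its speed limit or range.

## Working session

There is one attempt and no reset: what is moved stays moved. The work goes in short steps, Python scripts to look and compute and a shell command to move; the robot and the scene stay as the last step left them, time stands still between calls to the robot, and variables do not carry over. Pictures are saved under pics/ and viewed, at most 10 in all, crops included, and the job is handed in when it is done.

```bash
mkdir -p pics; cat > h.py <<'E'
import numpy as np, cv2
from scipy.spatial.transform import Rotation as Ro
from workcell import get_obs, cams, ticket, boxes_of, ctrl
def cam(n, obs=None):
    c=cams.get_calibration(n); K=np.array(c["mtx"])
    if "R" in c: R=np.array(c["R"]);t=np.array(c["t"]).ravel()
    else:
        M=np.array(c["mount"]); T=np.eye(4); T[:3,:3]=Ro.from_rotvec(obs["orientation"]).as_matrix(); T[:3,3]=obs["ee_pos"]
        W=np.linalg.inv(T@M); R=W[:3,:3];t=W[:3,3]
    return K,R,t
def cloud(d,K,R,t):
    v,u=np.mgrid[:480,:640]
    P=np.stack([(u-K[0,2])/K[0,0]*d,(v-K[1,2])/K[1,1]*d,d],-1)
    return (P-t)@R   # R^T (P-t)
def grab(n):
    o=get_obs(); im,d=cams.get_image(n); K,R,t=cam(n,o)
    return im,d,cloud(d,K,R,t)
def save(n,im): cv2.imwrite("pics/"+n,cv2.cvtColor(im,cv2.COLOR_RGB2BGR))
E
python3 - <<'E'
from h import *
np.set_printoptions(precision=1,suppress=True)
for n in ("top","side"):
    im,d,P=grab(n); save(n+"0.png",im); np.savez(n+"0.npz",im=im,d=d,P=P)
    for k in ("panel","board","bar","jaw","ink","eraser","water"):
        for b in boxes_of(n,k)[:4]:
            c=np.array(b["centre"]).round().astype(int); print(n,k,c,round(b["score"],2),P[c[1],c[0]])
o=get_obs();print(o)
E
```

```text
top panel [318 224] 0.83 [589.3  38.   39. ]
top panel [399 252] 0.68 [ 518.8 -152.1   16.8]
top panel [307 303] 0.65 [403.4  70.3   9.5]
top board [303 220] 0.77 [601.7  74.1  20.5]
top bar [343 225] 0.97 [585.3 -20.6  38. ]
top bar [320 226] 0.2 [585.1  33.6  31.6]
top jaw [342 219] 0.92 [599.4 -18.7  38.8]
top ink [281 220] 0.52 [598.5 122.   67.6]
top ink [276 189] 0.41 [677.3 136.3  26.8]
top eraser [290 254] 0.49 [520.8 105.9  35.4]
top water [487 280] 0.78 [ 446.5 -360.2    4.1]
top water [281 221] 0.54 [596.4 122.3  65.9]
top water [304 221] 0.47 [597.6  70.9  36.8]
top water [343 223] 0.24 [590.2 -20.8  35.5]
side panel [337 253] 0.93 [581.9  33.1  35. ]
side panel [317 337] 0.82 [ 520.1 -155.7   19.8]
side panel [256 258] 0.61 [408.2  62.    8.9]
side board [352 254] 0.57 [613.3  28.2  33. ]
side bar [346 276] 0.72 [592.6 -28.7  33.1]
side jaw [338 217] 0.29 [593.7 110.9  63.7]
side ink [337 219] 0.85 [591.5 110.3  58.3]
side eraser [306 235] 0.64 [521.4 101.4  25.4]
side eraser [350 250] 0.21 [610.6  39.1  33.9]
side water [282 438] 0.89 [ 443.7 -330.8    2.8]
{'t': 0.8, 'qpos': array([-1.2,  0.4,  1.6, -0. ,  1.1, -0. ]), 'qvel': array([ 0., -0.,  0., -0.,  0., -0.]), 'joint_torque': array([  0. , -54.5, -27.4,   0.1,   0. ,  -0. ]), 'ee_pos': array([ 242.7, -576. ,  222.7]), 'orientation': array([ 3.1,  0.6, -0. ]), 'ft_force': array([ 0.1, -0.3, -0.5]), 'moment': array([-0., -0., -0.]), 'grasp_force': 0.0, 'width': 87.63371966513968}
```

```bash
python3 - <<'E'
from h import *
z=np.load("top0.npz"); im=z["im"]
save("topcrop.png",cv2.resize(im[150:330,240:480],None,fx=3.3,fy=3.3,interpolation=cv2.INTER_CUBIC))
E
```

```text
(no output)
```

View pics/topcrop.png

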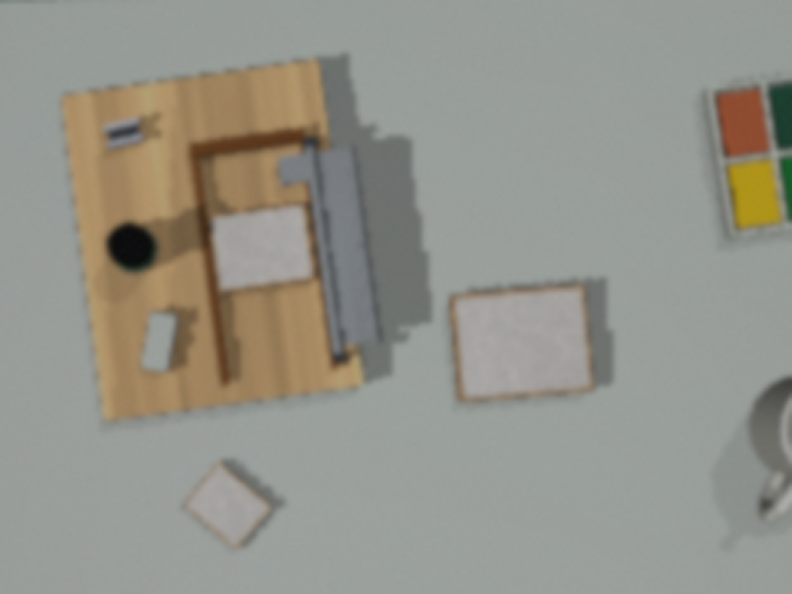

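View pics/side0.png

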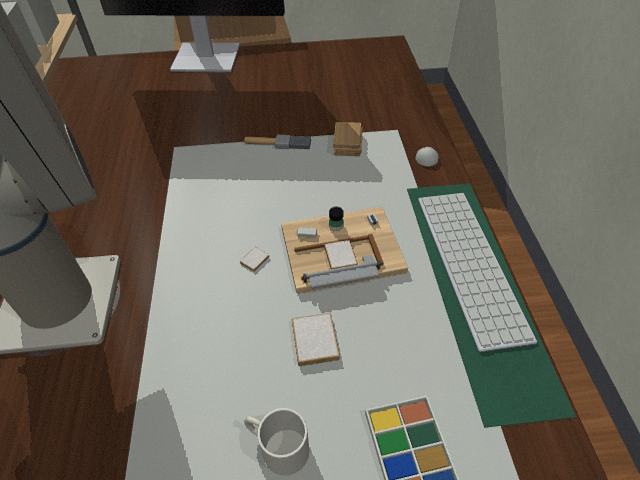

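The middle-sized panel is the one in the track (top 318,224; side 337,253). The larger look-alike is the desk stack (top 399,252) and the smaller one is loose on the desk (top 307,303). Next I'll fit the board pose coarsely.

```bash
python3 - <<'E'
from h import *
np.set_printoptions(precision=3,suppress=True)
for n in ("top","side"):
    z=np.load(n+"0.npz"); P=z["P"]; d=z["d"]
    m=(d>0)&(P[...,2]>13)&(P[...,2]<25)&(P[...,0]>460)&(P[...,0]<760)&(P[...,1]>-80)&(P[...,1]<220)
    k,l,s,c=cv2.connectedComponentsWithStats(m.astype(np.uint8)); i=1+s[1:,4].argmax()
    q=P[l==i][:,:2].astype(np.float32); print(n,cv2.minAreaRect(q),len(q), P[l==i][:,2].mean())
o=get_obs(); R=Ro.from_rotvec(o["orientation"]).as_matrix(); print(R, o["qpos"]); print(cams.get_calibration("wrist"))
E
```

```text
top ((596.8345947265625, 72.8072738647461), (240.2034149169922, 190.38986206054688), 6.268510818481445) 5588 20.62977530600626
side ((597.2470703125, 69.99095153808594), (240.64218139648438, 194.00228881835938), 6.203423500061035) 4329 20.69941347907427
[[ 0.922  0.388 -0.   ]
 [ 0.388 -0.922 -0.   ]
 [-0.     0.    -1.   ]] [-1.191  0.423  1.63  -0.     1.089 -0.019]
{'mtx': array([[334.444,   0.   , 321.972],
       [  0.   , 334.444, 242.72 ],
       [  0.   ,   0.   ,   1.   ]]), 'mount': array([[  -0.001,   -0.97 ,   -0.245,   63.918],
       [   1.   ,   -0.001,    0.001,   -0.262],
       [  -0.001,   -0.245,    0.97 , -162.575],
       [   0.   ,    0.   ,    0.   ,    1.   ]])}
```

```bash
python3 -m creep '[0.03,0.057,0,-0.05, 0.065,0.125,0,-0.1, 0.1,0.19,0,-0.15, 0.13,0.25,0,-0.2, 0.16,0.31,0,-0.25, 0.18,0.35,0,-0.289, 0.2,0.38,0,-0.289, 0.21,0.4,0,-0.289, 0.215,0.41,0,-0.289, 0.215,0.41,0,-0.289]' 0.63 && python3 -m creep '[0.02,0.04,-0.01,0, 0.04,0.08,-0.03,0, 0.06,0.12,-0.05,0, 0.075,0.145,-0.07,0, 0.083,0.159,-0.085,0, 0.083,0.159,-0.09,0, 0.083,0.159,-0.09,0, 0.083,0.159,-0.09,0]'
python3 - <<'E'
from h import *
np.set_printoptions(precision=2,suppress=True)
im,d,P=grab("wrist"); o=get_obs(); print(o["ee_pos"],Ro.from_rotvec(o["orientation"]).as_matrix()[:2,:2],o["ft_force"],o["width"]); np.savez("w1.npz",im=im,d=d,P=P); save("w1.png",im)
for k in ("panel","bar","jaw"):
    for b in boxes_of("wrist",k)[:3]:
        c=np.array(b["centre"]).round().astype(int); print(k,c,round(b["score"],2),P[c[1],c[0]])
E
```

```text
t: 1.63
ee_pos: [436.7, -205.0, 223.0]
orientation: [3.137, 0.172, 0.001]
ft_force: [0.6, -0.5, -1.3]
width: 55.6
grasp_force: 0.0
t: 2.3
ee_pos: [518.7, -48.0, 132.6]
orientation: [3.137, 0.173, -0.001]
ft_force: [0.0, -0.2, 0.4]
width: 55.3
grasp_force: 0.0
[518.99 -48.5  133.19] [[ 0.99  0.11]
 [ 0.11 -0.99]] [0.53 0.48 0.04] 55.14506308397447
panel [439 249] 0.91 [ 518.04 -150.1    17.51]
panel [224 140] 0.59 [587.5   33.4   30.91]
bar [294 134] 0.87 [597.4 -19.1  34.4]
jaw [296 133] 0.56 [598.27 -20.5   34.26]
```

View pics/w1.png

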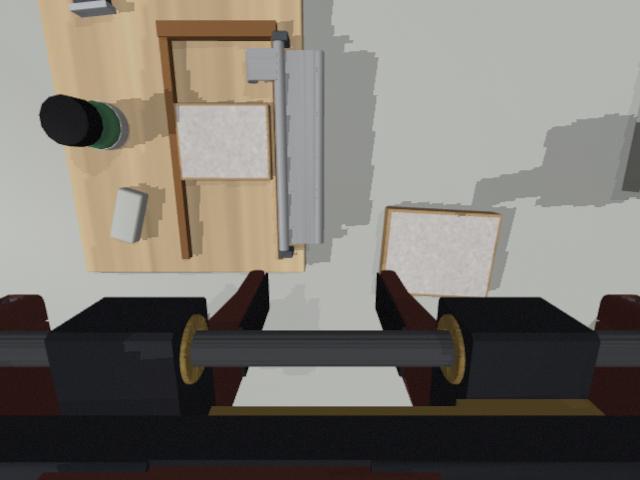

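```bash
python3 - <<'E'
from h import *
np.set_printoptions(precision=1,suppress=True)
z=np.load("w1.npz"); P=z["P"]; d=z["d"]; im=z["im"]
a=0.109; c,s=np.cos(a),np.sin(a)
B=np.stack([(P[...,0]-597)*c+(P[...,1]-72)*s, -(P[...,0]-597)*s+(P[...,1]-72)*c, P[...,2]-20],-1)
def at(u,v,n): print(n,(u,v),B[v,u])
for u,v,n in [(195,141,"panel"),(224,110,"p"),(224,174,"p rear"),(224,182,"behind rear"),(224,100,"front"),(255,141,"p"),(282,60,"hinge"),(283,230,"hinge"),(319,60,"bar"),(318,140,"bar"),(316,235,"bar"),(262,65,"jaw"),(220,30,"stop"),(180,230,"guide"),(262,290,"fingL"),(258,280,"fingL"),(384,285,"fR"),(390,290,"fR")]: at(u,v,n)
# edges with known heights via ray/plane
o=get_obs(); K,R,t=cam("wrist",o)
def ray(u,v,h):
    C=-R.T@t; D=R.T@np.array([(u-K[0,2])/K[0,0],(v-K[1,2])/K[1,1],1]); X=C+D*(h-C[2])/D[2]
    return np.array([(X[0]-597)*c+(X[1]-72)*s,-(X[0]-597)*s+(X[1]-72)*c])
g=cv2.cvtColor(im,cv2.COLOR_RGB2GRAY).astype(int)
print("bar end near",ray(317,243,36),"bar right edge",ray(323,150,33),"hinge near end",ray(284,257,38),"stop face",ray(220,38,30), "guideL inner",ray(183,200,28),"panel rear top edge", ray(224,178,32), "panel front",ray(224,103,32),"board near edge",ray(200,271,20),"right edge",ray(304,265,20))
r=Ro.from_rotvec(o["orientation"]).as_matrix()
print("col 224 rows 168-190", im[168:190,224].tolist())
# finger geometry in tool frame
T=(P-o["ee_pos"])@r
m=(d>0)&(T[...,2]>-25)&(T[...,2]<8)&(abs(T[...,0])<20)
for sgn in (1,-1):
    q=T[m&(T[...,1]*sgn>0)]
    if len(q): print(sgn,len(q),q.min(0),q.max(0), q[q[:,2].argsort()[-15:]].mean(0))
E
```

```text
panel (195, 141) [-14.5 -16.3  13.6]
p (224, 110) [  7.2 -39.6  13.8]
p rear (224, 174) [-38.7 -36.3  13.7]
behind rear (224, 182) [-45.6 -32.4   1.5]
front (224, 100) [ 16.2 -36.4   0.2]
p (255, 141) [-14.4 -60.9  12. ]
hinge (282, 60) [ 39.7 -83.4  16.9]
hinge (283, 230) [-81.6 -80.8  18.2]
bar (319, 60) [  39.7 -109.3   16.9]
bar (318, 140) [ -13.8 -108.4   15.6]
bar (316, 235) [ -86.  -106.7   16.3]
jaw (262, 65) [ 35.9 -69.6  19.2]
stop (220, 30) [ 60.3 -39.7  10.7]
guide (180, 230) [-83.8   4.4   8. ]
fingL (262, 290) [-85.7 -83.7 131.3]
fingL (258, 280) [-81.9 -81.5 128.2]
fR (384, 285) [ -83.5 -139.9  130.5]
fR (390, 290) [ -81.6 -140.4  141.2]
bar end near [ -92.2 -108.5] bar right edge [ -20.1 -113.4] hinge near end [-103.2  -81.9] stop face [ 56.9 -40.1] guideL inner [-58.4  -1.2] panel rear top edge [-41.  -36.4] panel front [ 13.4 -40.4] board near edge [-121.1   -6.3] right edge [-115.8  -96.9]
col 224 rows 168-190 [[192, 188, 185], [191, 187, 185], [190, 187, 184], [190, 187, 183], [191, 188, 185], [193, 189, 187], [195, 192, 189], [195, 192, 189], [194, 189, 187], [187, 180, 173], [171, 149, 124], [161, 133, 97], [149, 127, 98], [165, 143, 112], [170, 149, 117], [171, 150, 118], [178, 156, 124], [180, 158, 126], [181, 159, 127], [181, 159, 128], [180, 158, 127], [181, 159, 127]]
1 761 [-12.4  26.7 -25. ] [ 9.1 36.   1.6] [ 1.7 28.6  0.4]
-1 761 [-13.  -37.3 -25. ] [  9.1 -28.    1.8] [  3.3 -30.2   0.4]
```

```bash
python3 -m creep '[0.0215,0.039,0,0, 0.0215,0.039,0,0, 0.0215,0.039,-0.03,0, 0.0215,0.039,-0.06,0, 0.0215,0.039,-0.08,0, 0.0215,0.039,-0.08,0, 0.0215,0.039,-0.08,0]'
python3 - <<'E'
from h import *
np.set_printoptions(precision=3,suppress=True)
im,d,P=grab("wrist"); o=get_obs(); p=o["ee_pos"]; print(p,Ro.from_rotvec(o["orientation"]).as_matrix()[:2,:2],o["ft_force"],o["width"])
a=0.109; c,s=np.cos(a),np.sin(a); print("board",(p[0]-597)*c+(p[1]-72)*s, -(p[0]-597)*s+(p[1]-72)*c)
save("w2.png",im)
im,d,P=grab("side"); save("s2.png",cv2.resize(im[190:310,250:410],None,fx=5,fy=5,interpolation=cv2.INTER_CUBIC))
E
```

```text
t: 3.08
ee_pos: [540.0, -9.4, 52.6]
orientation: [-3.137, -0.171, 0.002]
ft_force: [0.1, -0.1, 0.0]
width: 55.2
grasp_force: 0.0
[540.979  -9.395  53.604] [[ 0.994  0.109]
 [ 0.109 -0.994]] [-0.161 -0.121 -0.025] 55.56998336944459
board -64.5434147434459 -74.81793948383259
```

View pics/w2.png

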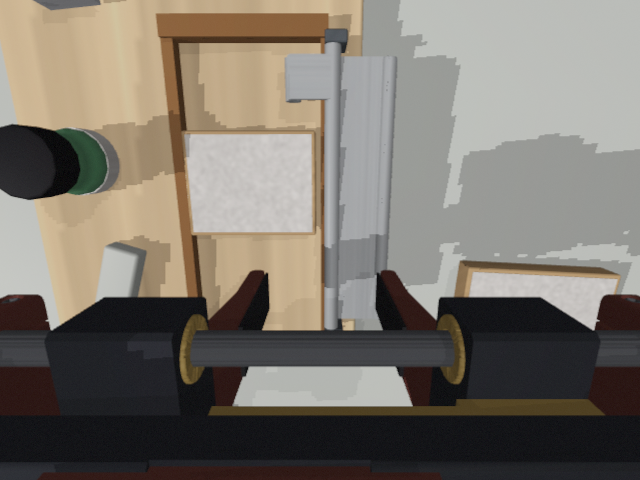

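View pics/s2.png

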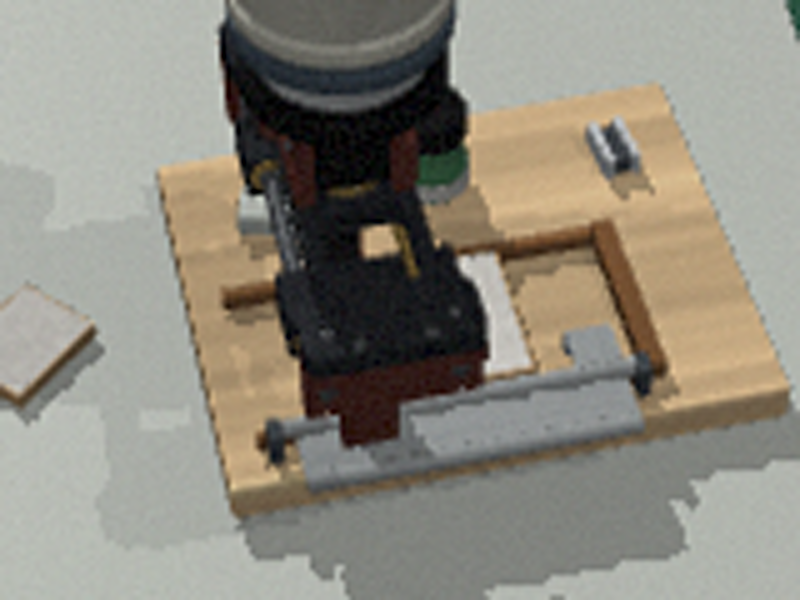

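```bash
python3 - <<'E'
from h import *
np.set_printoptions(precision=1,suppress=True)
im,d,P=grab("wrist"); o=get_obs(); r=Ro.from_rotvec(o["orientation"]).as_matrix(); p=o["ee_pos"]; K,R,t=cam("wrist",o)
T=(P-p)@r
def ray(u,v,h):
    C=-R.T@t; D=R.T@np.array([(u-K[0,2])/K[0,0],(v-K[1,2])/K[1,1],1]); return (C+D*(h-C[2])/D[2]-p)@r
print("bar R edge",ray(396,70,32),ray(388,230,32),"hinge R edge",ray(340,230,34),"panel rear",ray(250,237,32),"stop",ray(250,42,30),"panel L/R",ray(190,200,32)[1],ray(315,200,32)[1])
for v in (150,200,230): # highest point of bar profile
    q=T[v,350:400]; print(v,q[::4][:,[1,2]].tolist() if v==200 else q[-20:][q[-20:,2].argmin()])
m=(d>0)&(abs(T[...,0])<14)&(T[...,2]>-40)&(T[...,2]<6)
for z0 in (-35,-25,-15,-8,-3):
    for sg in (1,-1):
        q=T[m&(abs(T[...,2]-z0)<3)&(T[...,1]*sg>0)]; 
        if len(q): print(z0,sg,len(q),q.min(0)[:2],q.max(0)[:2])
E
```

```text
bar R edge [107.2  38.1  22.7] [24.6 37.9 22.4] hinge R edge [25.1 10.7 20.4] panel rear [ 20.7 -40.3  22.4] stop [120.5 -35.4  24.7] panel L/R -72.2894704468078 -3.236626906440835
150 [67.9 34.3 16.8]
200 [[15.961817905169434, 20.068837135384207], [18.208049725315206, 20.75148558653334], [20.232021972524556, 19.23815707584718], [22.44736252124469, 19.61074984264831], [24.643575666968697, 19.771434864592695], [26.959302829947287, 20.732026175037714], [28.989674349079227, 19.72197335104866], [31.17814467444244, 19.79353095708741], [33.24925395068379, 19.204710014963876], [35.47658219174694, 19.500919378406568], [44.72795075463519, 54.14146068143496], [47.33963586596413, 54.250118251814], [49.54078607734155, 52.54825209290051]]
230 [25.4 34.8 17.8]
-35 1 245 [-7.  27.7] [ 9.5 37.5]
-35 -1 236 [ -6.2 -36.9] [  9.6 -27. ]
-25 1 215 [-11.6  27.7] [ 9.4 37.1]
-25 -1 210 [-12.2 -36.2] [  9.3 -26.9]
-15 1 181 [-12.5  27.7] [ 9.4 37. ]
-15 -1 179 [-12.3 -36. ] [  9.2 -27.1]
-8 1 159 [-12.   27.9] [ 9.3 36.9]
-8 -1 165 [-11.9 -36.2] [  9.4 -27. ]
-3 1 129 [-12.4  27.8] [ 9.2 36.8]
-3 -1 131 [-12.1 -36.2] [  9.3 -27.1]
```

The wrist view shows the bar (columns 385–395) directly ahead of the right fingertip. The panel's rear edge (row 236) is 11 mm in front of the left fingertip, and the panel has about 44 mm to travel. Pressing now.

```bash
python3 -m creep '[0,0,-0.01,0, 0,0,-0.015,0, 0,0,-0.02,0, 0,0,-0.024,0, 0,0,-0.027,0, 0,0,-0.029,0, 0,0,-0.029,0, 0,0,-0.029,0]'
python3 - <<'E'
from h import *
np.set_printoptions(precision=2,suppress=True)
f=[]
for i in range(4):
    o=get_obs(); f.append(np.r_[o["ft_force"],o["ee_pos"],o["moment"]]); im,d,P=grab("wrist")
print(np.mean(f,0)); p=o["ee_pos"]; r=Ro.from_rotvec(o["orientation"]).as_matrix()
T=(P-p)@r
for x0 in (40,70,100):
    m=(abs(T[...,0]-x0)<3)&(T[...,1]>9)&(T[...,1]<36)&(T[...,2]<25)&(d>0); q=T[m]; k=np.polyfit(q[:,1],q[:,2],1); print("plate slope",x0,len(q),np.arctan(k[0]))
save("w3.png",im)
im,d,P=grab("side"); save("s3.png",cv2.resize(im[190:310,250:410],None,fx=5,fy=5,interpolation=cv2.INTER_CUBIC))
E
```

```text
t: 3.9
ee_pos: [540.8, -8.4, 23.8]
orientation: [-3.136, -0.172, -0.001]
ft_force: [0.6, 3.4, 6.5]
width: 55.3
grasp_force: 3.8
[ -0.8    3.71   6.22 540.82  -8.43  23.84   0.39   0.04   0.  ]
plate slope 40 625 0.43707928615263303
plate slope 70 723 0.4305300005811095
plate slope 100 839 0.4322080364207133
```

View pics/w3.png

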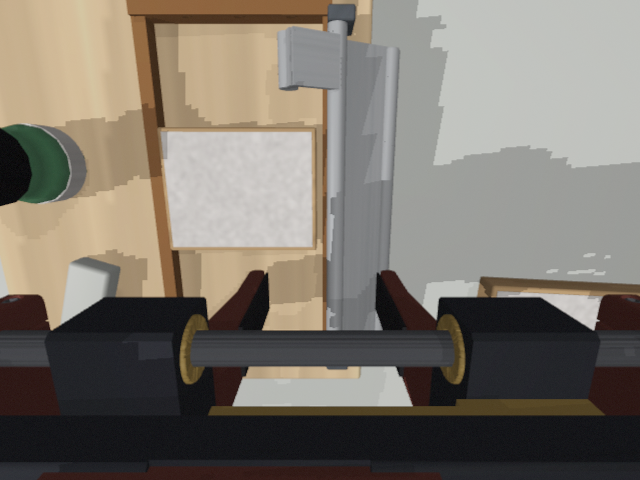

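Clip is held at about 0.43 rad and the jaw is raised (310,60), with the panel still short of it. Now sliding along the bar and pushing.

```bash
python3 -m creep '[0.005,0.0005,0,0, 0.010,0.0011,0,0, 0.015,0.0016,0,0, 0.020,0.0022,0,0, 0.025,0.0027,0,0, 0.030,0.0033,0,0, 0.035,0.0038,0,0, 0.040,0.0044,0,0, 0.045,0.0049,0,0, 0.045,0.0049,0,0]'
cat > m.py <<'E'
from h import *
np.set_printoptions(precision=2,suppress=True)
im,d,P=grab("wrist"); o=get_obs(); p=o["ee_pos"]; r=Ro.from_rotvec(o["orientation"]).as_matrix(); T=(P-p)@r
print(p,o["ft_force"],o["width"])
m=(T[...,1]>15)&(T[...,1]<28)&(T[...,0]>15)&(T[...,0]<50)&(T[...,2]<25)&(d>0); q=T[m]; print("slope",np.arctan(np.polyfit(q[:,1],q[:,2],1)[0]))
m=(d>0)&(T[...,1]<-8)&(T[...,1]>-66)&(T[...,0]>0)&(T[...,0]<100)
K,R,t=cam("wrist",o)
w=m&(P[...,2]>29)&(P[...,2]<36)&(im.min(-1)>140); q=T[w]
print("panel x range",np.percentile(q[:,0],[1,99]),"y",np.percentile(q[:,1],[1,99])) if len(q) else 0
s=m&(P[...,2]>26)&(im[...,0]>im[...,2].astype(int)+50)&(T[...,0]>60); print("stop x",np.percentile(T[s][:,0],[2,50]) if s.any() else None)
import sys; save(sys.argv[1],im)
E
python3 m.py w4.png
```

```text
t: 4.98
ee_pos: [584.7, -3.7, 23.4]
orientation: [-3.136, -0.172, 0.004]
ft_force: [-2.7, 1.5, 5.6]
width: 55.2
grasp_force: 3.2
[584.72  -3.68  23.46] [-2.46  1.21  5.21] 55.31205461651627
slope -0.12076971066879028
panel x range [11.27 62.41] y [-65.45  -8.86]
stop x [63.27 81.63]
```

View pics/w4.png

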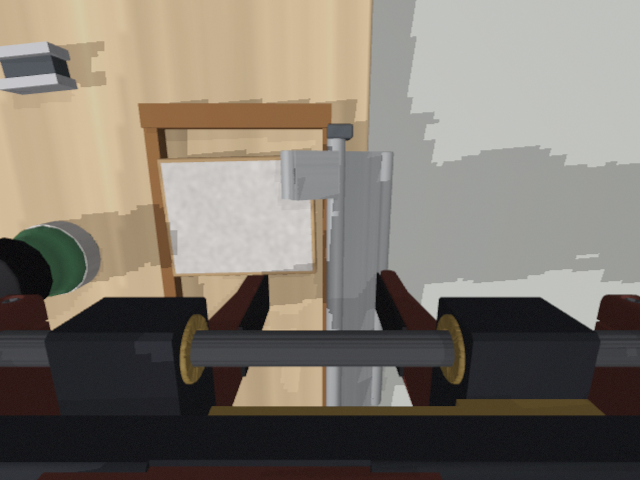

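The panel's front edge (row 158) is under the jaw, with about 10 mm left to the stop (row 128). Continuing until it makes contact.

```bash
python3 -m creep '[0.003,0.0003,0,0, 0.006,0.0006,0,0, 0.008,0.0009,0,0, 0.009,0.001,0,0, 0.010,0.0011,0,0, 0.010,0.0011,0,0, 0.010,0.0011,0,0]'; python3 m.py w5.png
```

```text
t: 5.62
ee_pos: [593.8, -2.6, 23.3]
orientation: [-3.136, -0.172, 0.006]
ft_force: [-3.0, 0.6, 6.2]
width: 54.9
grasp_force: 3.2
[593.8  -2.6  23.3] [-3.71  0.79  5.73] 55.23791977899706
slope -0.1551775945738451
panel x range [11.22 62.76] y [-65.41  -9.  ]
stop x [63.22 72.33]
```

```bash
python3 -m creep '[0.0005,0,0,0, 0.001,0.0001,0,0, 0.0015,0.0002,0,0, 0.002,0.0002,0,0, 0.002,0.0002,0,0, 0.002,0.0002,0,0]'; python3 -m creep '[0.0005,0,0,0, 0.001,0.0001,0,0, 0.0015,0.0002,0,0, 0.002,0.0002,0,0, 0.002,0.0002,0,0, 0.002,0.0002,0,0]'; python3 m.py w6.png
```

```text
t: 6.17
ee_pos: [595.5, -2.4, 23.2]
orientation: [-3.136, -0.172, 0.007]
ft_force: [-4.6, 0.7, 6.8]
width: 55.6
grasp_force: 3.3
t: 6.67
ee_pos: [596.5, -2.2, 23.1]
orientation: [-3.136, -0.173, 0.01]
ft_force: [-8.3, 0.8, 8.1]
width: 55.4
grasp_force: 4.6
[596.52  -2.23  23.11] [-6.47  1.45  7.49] 55.16104140379782
slope -0.04598882331572368
panel x range [11.19 62.42] y [-65.51  -9.01]
stop x [63.26 69.73]
```

View pics/w6.png

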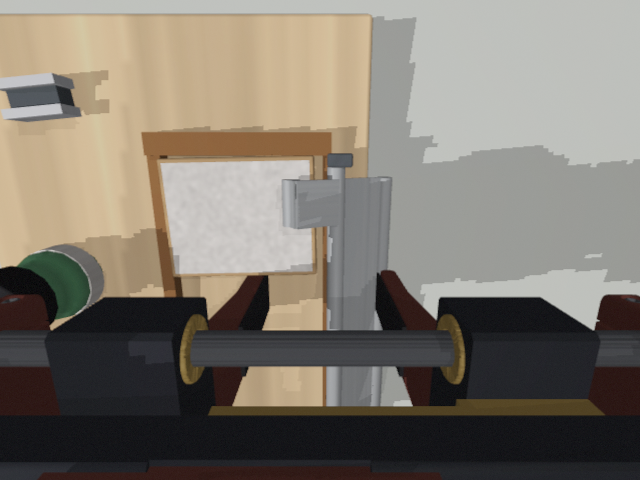

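The panel's front edge (row 158) touches the stop and the push force climbs while the motion stalls. One more firm nudge, then back off with the clip held, then lift.

```bash
python3 -m creep '[0.001,0.0001,0,0, 0.002,0.0002,0,0, 0.002,0.0002,0,0, 0.002,0.0002,0,0]'; python3 -m creep '[-0.002,-0.0002,0,0, -0.004,-0.0004,0,0, -0.006,-0.0007,0,0, -0.008,-0.0009,0,0, -0.008,-0.0009,0,0, -0.008,-0.0009,0,0]'; python3 m.py w7.png
```

```text
t: 7.05
ee_pos: [596.8, -2.1, 22.9]
orientation: [-3.136, -0.173, 0.015]
ft_force: [-11.9, -0.0, 11.6]
width: 55.2
grasp_force: 7.2
t: 7.55
ee_pos: [595.3, -2.9, 24.5]
orientation: [3.137, 0.173, 0.006]
ft_force: [2.3, 2.1, 5.5]
width: 55.1
grasp_force: 2.9
[595.28  -2.89  24.44] [2.62 1.78 5.88] 55.35980772063846
slope -0.10228502292860887
panel x range [12.26 63.72] y [-65.41  -8.95]
stop x [64.18 71.13]
```

```bash
python3 -m creep '[-0.002,-0.0002,0,0, -0.004,-0.0004,0,0, -0.004,-0.0004,0,0, -0.004,-0.0004,0.003,0, -0.004,-0.0004,0.006,0, -0.004,-0.0004,0.010,0, -0.004,-0.0004,0.015,0, -0.004,-0.0004,0.025,0, -0.004,-0.0004,0.04,0, -0.004,-0.0004,0.04,0]'; python3 -m creep '[-0.01,-0.001,0.02,0, -0.02,-0.002,0.04,0, -0.03,-0.003,0.05,0, -0.03,-0.003,0.05,0, -0.03,-0.003,0.05,0]'
python3 - <<'E'
from h import *
np.set_printoptions(precision=1,suppress=True)
im,d,P=grab("wrist"); o=get_obs(); print(o["ee_pos"],o["ft_force"]); save("w8.png",im)
a=0.109; c,s=np.cos(a),np.sin(a)
B=np.stack([(P[...,0]-597)*c+(P[...,1]-72)*s, -(P[...,0]-597)*s+(P[...,1]-72)*c, P[...,2]-20],-1)
q=B[(d>0)&(B[...,2]>10)&(B[...,2]<16)&(B[...,1]<-6)&(B[...,1]>-60)&(B[...,0]>-20)&(B[...,0]<56)]; print("panel",q.min(0),q.max(0),q.mean(0))
q=B[(d>0)&(B[...,1]<-85)&(B[...,1]>-103)&(B[...,0]>0)&(B[...,0]<30)&(B[...,2]>-5)]; print("plate slope",np.arctan(np.polyfit(q[:,1],q[:,2],1)[0]))
E
```

```text
t: 8.43
ee_pos: [590.9, -3.6, 66.2]
orientation: [3.137, 0.172, 0.005]
ft_force: [1.3, -0.6, 0.8]
width: 55.2
grasp_force: 0.0
t: 8.85
ee_pos: [559.6, -6.6, 114.0]
orientation: [3.137, 0.172, 0.002]
ft_force: [0.3, -0.4, -1.1]
width: 55.0
grasp_force: 0.0
[559.7  -6.6 113.5] [ 0.3 -0.3  0.3]
panel [ -0.4 -60.   10.1] [55.9 -6.  15.1] [ 28.3 -32.2  12.7]
plate slope 0.2855636141902536
```

View pics/w8.png

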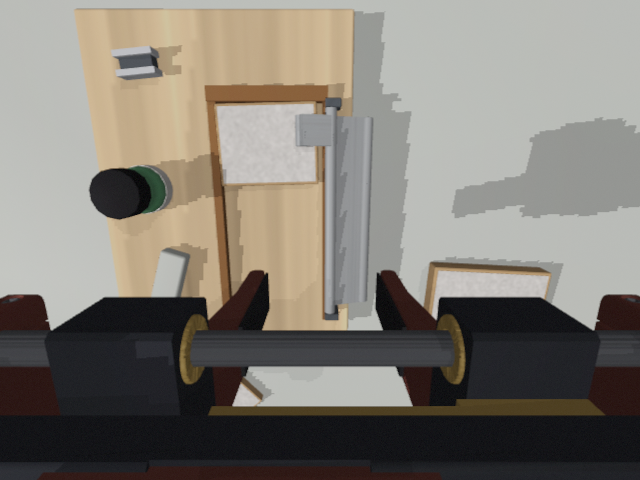

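The panel (rows 102–185) sits against the end stop (row 100), with the jaw (315,130) resting on it. The plate slope is about 0.29 rad, which fits 0.30, and the robot is clear. Handing in.

```bash
python3 -c "
from workcell import ticket; print(ticket.close_job())"
```

```text
the job is handed in; nothing more can be done
None
```

I held the clip down, pushed the panel home against the end stop and let the clip go, so its jaw now rests on the panel; the job is handed in, but no verdict came back.

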